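# Put the washed-up kitchen things away in their trays

## Robot

A 6-joint arm with a two-finger parallel gripper is mounted at the origin on the work surface. World frame = base frame: x ahead of the robot, y to its left, z up, the work surface at z = 0. Lengths are in m, angles in rad, forces in N, time in s.
With the tool pointing down it reaches from about 0.325 to 0.85 m from the base axis. Payload 4.4 kg.
Tool frame: the origin (TCP) lies midway between the tips of the shut fingers; the grasp point (between the pads) lies env.tcp_to_grasp behind it (env.tcp_to_grasp is the distance from the TCP to the grasp point, in m); z points along the fingers, y is the line along which they close (so a half turn about z gives the same grasp; the last joint's range is limited). The gripper opens to 94 mm and grips with 3 to 60 N. Pads are 16 mm wide; open, the fingers measure 119 mm over their backs; the gripper's body (75 mm by 177 mm) begins 78 mm behind the grasp point.
Start: joints at [-1.264, 0.207, 1.542, -0, 1.393, -0.15], TCP at [0.254, -0.516, 0.205] pointing down, gripper open.
Joint ranges: [-2.73, 2.73], [-0.86, 2.22], [0.23, 2.46], [-1.11, 4.25], [0.08, 2.63], [-2.82, 2.82]. Speed limits (rad/s): [2.79, 2.79, 3.14, 3.14, 3.14, 3.14].

## Interface

Orientations are given as a rotation vector (axis times angle).
In Python, from workcell import env, vision, job gives the robot as it stands.
- The arm moves only by the shell command python3 -m creep 'ROWS'. ROWS is a JSON object whose one key "targets" holds a list that holds one entry, the list of rows, each a list of 7 numbers: the finger opening in cm, from 0 to 9.4, then the shift along the tool's x, y, z in cm, then the turn, a rotation vector about the tool's x, y, z in degrees. A call has 1 to 10 rows; each row is the pose to reach, as a shift and turn from the pose commanded when the call began, along the tool's axes at that moment; what a row does not reach only later rows make up. A row lasts 1/8 s, in which the tool goes at most 62.5 mm and 10.7 degrees, less where a joint would pass 70% of its speed; a pose out of reach is approached as far as the arm can. A call with a gripper value outside its range is refused whole. The fingers move at their own pace and stop on an object; the grip force is fixed at half the most. Time passes only in rows, so rows that repeat a pose let the fingers close. It gives the time, the measured TCP pose, the force, the opening and the grip force at its end, in the units of the state.
- env.read_state(): the state, without advancing time (a new reading comes with each control period).
- vision.get_image(name): name is "scene" or "side" or "wrist"; returns a dict with "img" (384x512x3 uint8, red, green, blue), "fx", "fy", "cx", "cy" (pixels), "xyz" and "orientation" of the camera in the world. Camera axes: x right, y up, looking along -z (the intrinsics and any distortion apply to the point x, -y, -z); pixel columns grow to the right and rows downward; lengths in m; the calibration is good to about 2 mm. A picture is of the moment at which its call begins. There is no depth.
- job.job_done(): hands the job in; it is judged then, once.
The state is a dict: "time_s": time; "joints": joint angles; "qd": joint speeds; "effort": joint torques, N m; "ee_pos": TCP position; "eef_rot": TCP orientation; "ft_force": force on the tool from outside, world axes, zero at the start; "torque": the same for the moment, N m; "grip_width": finger opening in m; "gripper_force": force on a finger pad.
Only numpy, scipy, OpenCV 4.12 (cv2) and the standard library are available. Lean on these libraries where they do the work, as an engineer would, in place of code of your own. Each camera call takes 0.05 s, during which the arm holds its last target. There are 200 camera calls.

## Task

Put the clean things on the worktop away: the two spice jars in the wooden spice tray and the two espresso cups in the grey cup tray, one to each bay (either bay will do), and the wooden pot brush in the teal caddy. Set each one down gently (no dropping), standing upright on the floor of its bay, and leave the green tumbler and the white salt cellar where they stand.

Things in the scene. Friction and masses are not known exactly. Their poses are not given: they have to be found in the camera images.
- red_jar: Red spice jar, upright: a dark red glass cylinder 46 mm across and 64 mm high with a white paper band and a round red plastic lid 43 mm across on top, 85 mm high in all, closed, about 140 g. Origin: centre of its underside; z up along its axis.
- yellow_jar: Yellow spice jar, upright: a mustard-yellow glass cylinder 46 mm across and 64 mm high with a white paper band and a round yellow plastic lid 43 mm across on top, 85 mm high in all, closed, about 140 g. Origin: centre of its underside; z up along its axis.
- blue_cup: Small blue-glazed espresso cup without a handle, open, upright: 60 mm across the rim, tapering to 48 mm at the foot, 60 mm high, wall 4 mm, about 130 g. Origin: centre of its underside; z up along its axis.
- terracotta_cup: Small terracotta (orange-brown) espresso cup without a handle, open, upright: 60 mm across the rim, tapering to 48 mm at the foot, 60 mm high, wall 4 mm, about 130 g. Origin: centre of its underside; z up along its axis.
- pot_brush: Wooden pot brush standing on its bristles: a pale stiff bristle puck 56 mm across and 22 mm high, a wooden disc 60 mm across up to 34 mm, a neck 28 mm across up to 46 mm, and a round wooden knob 40 mm across from 46 to 70 mm, to take it by; about 90 g, rigid. Origin: centre of its underside; z up along its axis.
- spice_tray: Brown wooden spice tray, fixed to the worktop: 90 mm (its x) by 180 mm (its y) outside, 20 mm high, walls and floor 5 mm thick, split by one 5 mm wall across the middle of its length, as high as the rim, into two equal bays, each 80 by 82.5 mm inside, with centres at y = +44 mm and y = -44 mm. Origin: centre of its underside, so the bay floors lie at z = 5 mm; x across, y along its length.
- cup_tray: Grey plastic cup tray, fixed to the worktop: 90 mm (its x) by 180 mm (its y) outside, 20 mm high, walls and floor 5 mm thick, split by one 5 mm wall across the middle of its length, as high as the rim, into two equal bays, each 80 by 82.5 mm inside, with centres at y = +44 mm and y = -44 mm. Origin: centre of its underside, so the bay floors lie at z = 5 mm; x across, y along its length.
- brush_caddy: Teal square washing-up caddy, fixed to the worktop: an open low tray 90 by 90 mm outside, 20 mm high, walls and floor 5 mm thick, one bay 80 by 80 mm inside. Origin: centre of its underside, so the bay floor lies at z = 5 mm.
- tumbler: Bystander: green glass tumbler, open, upright, 56 mm across the rim (45 mm at the foot), 85 mm high. Stays where it is. Origin: centre of its underside; z up.
- salt_cellar: Bystander: white ceramic salt cellar with a white lid and a small round white knob, 56 mm across, 65 mm high. Stays where it is. Origin: centre of its underside; z up.
There are look-alikes about, which are no part of the job. What is shaped like the spice_tray but purple is not meant.

How it is judged:
By the outcome, as a careful person would: the job done as asked, in the order asked, and still so for the second after the job is handed in, with the robot touching nothing.
It also fails if it takes over 112 s, if anything falls off the work surface, if the arm or the gripper's body presses on something with over 40 N, if the wrist force passes 120 N, or if a joint passes its speed limit or range.

## Working session

There is one attempt and no reset: what is moved stays moved. The work goes in short steps, Python scripts to look and compute and a shell command to move; the robot and the scene stay as the last step left them, time stands still between calls to the robot, and variables do not carry over. Pictures are saved under pics/ and viewed, at most 14 in all, crops included, and the job is handed in when it is done.

```bash
ls; mkdir -p pics; cat > h.py <<'E'
import numpy as np, cv2, json
from scipy.spatial.transform import Rotation as R
from workcell import env, vision, job
def snap(name,tag):
    d=vision.get_image(name); cv2.imwrite(f'pics/{tag}.png',cv2.cvtColor(np.asarray(d['img']),cv2.COLOR_RGB2BGR))
    json.dump({k:(np.asarray(v).tolist()) for k,v in d.items() if k!='img'},open(f'pics/{tag}.json','w')); return d
E
python3 - <<'E'
from h import *
for n in('scene','side','wrist'):
    d=snap(n,n+'0'); print(n,{k:v for k,v in d.items() if k!='img'})
print(env.tcp_to_grasp, env.read_state())
a=[cv2.imread(f'pics/{n}0.png') for n in('scene','side')]
E
```

```text
pics
scene {'fx': 456.97850544410045, 'fy': 456.97850544410045, 'cx': 252.594512527246, 'cy': 189.88401554729876, 'xyz': array([ 0.97684645, -0.12312197,  0.87646353]), 'orientation': array([0.52262431, 0.42026275, 1.3182099 ])}
side {'fx': 489.52473874730754, 'fy': 489.52473874730754, 'cx': 253.88477324450957, 'cy': 191.36960431825048, 'xyz': array([-0.25176651,  0.98049136,  0.72712316]), 'orientation': array([ 0.38131465, -1.28501319, -2.24837842])}
wrist {'fx': 283.8540857131866, 'fy': 283.8540857131866, 'cx': 252.18832244034215, 'cy': 193.9943625809213, 'xyz': array([ 0.32804067, -0.47826207,  0.38381768]), 'orientation': array([-0.25614351,  0.16221794, -1.1048152 ])}
0.0188 {'time_s': 0.15, 'joints': array([-1.26449551e+00,  2.07240553e-01,  1.54260494e+00, -2.73104022e-05,
        1.39349464e+00, -1.50492517e-01]), 'qd': array([ 0.00116284, -0.00113152, -0.00338787, -0.00197055,  0.0006859 ,
        0.00053583]), 'effort': array([ 2.15548444e-04, -3.71315753e+01, -2.81812924e+01,  6.98569743e-02,
        3.27588106e-02, -1.08737049e-04]), 'ee_pos': array([ 0.25341348, -0.51545704,  0.20455819]), 'eef_rot': array([-3.05831096e+00, -7.10920640e-01,  2.55575849e-04]), 'ft_force': array([-0.29273777,  0.32136237, -0.86655864]), 'torque': array([-0.00953986, -0.04118367,  0.01838622]), 'gripper_force': 0.0, 'grip_width': 0.0940173154555304}
```

View pics/scene0.png

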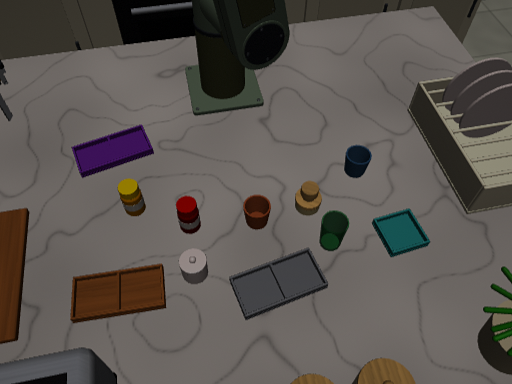

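View pics/side0.png

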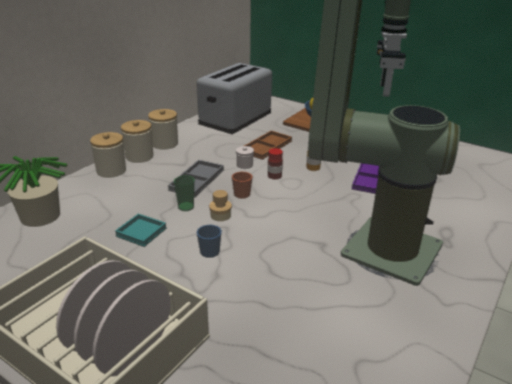

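The scene view shows the yellow jar (131,197), red jar (188,214), terracotta cup (257,211), brush (309,197), blue cup (357,161), tumbler (334,230) and salt cellar (193,265). It also shows the brown tray (119,292), the purple decoy (113,150), the grey tray (279,283) and the teal caddy (401,232). The side view shows the same things. I'll enlarge both.

```bash
python3 - <<'E'
from h import *
a=cv2.imread('pics/scene0.png')[135:325,60:440]; cv2.imwrite('pics/sc.png',cv2.resize(a,None,fx=2.1,fy=2.1,interpolation=cv2.INTER_CUBIC))
a=cv2.imread('pics/side0.png')[90:270,105:425]; cv2.imwrite('pics/sd.png',cv2.convertScaleAbs(cv2.resize(a,None,fx=2.5,fy=2.5,interpolation=cv2.INTER_CUBIC),alpha=1.4))
E
```

```text
(no output)
```

View pics/sc.png

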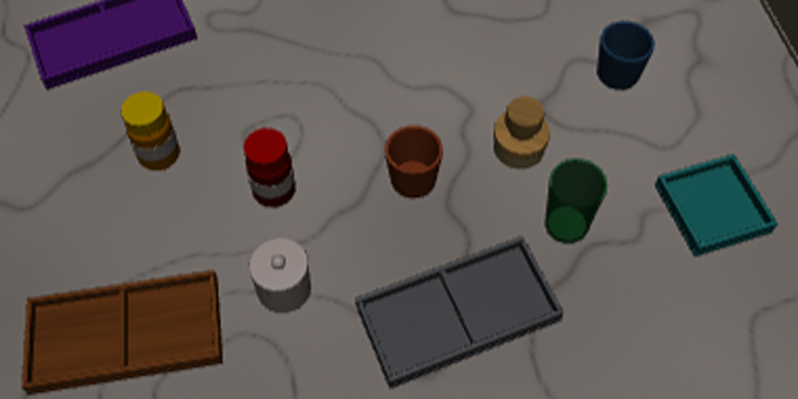

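View pics/sd.png

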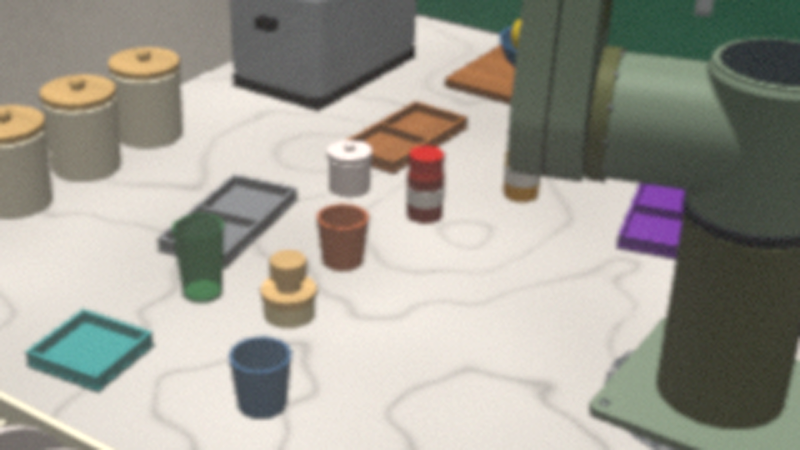

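The crops show the spots clearly. The side view hides the yellow jar's lid. Choices: the spice tray is brown (119,292), not purple (113,150). The orange-brown cup is (257,205), not the green tumbler (334,222). The brush is (310,188). Next I'll triangulate.

```bash
cat >> h.py <<'E'
def ray(tag,u,v):
    c=json.load(open(f'pics/{tag}.json')); M=R.from_rotvec(c['orientation']).as_matrix()
    d=M@np.array([(u-c['cx'])/c['fx'],-(v-c['cy'])/c['fy'],-1]); return np.array(c['xyz']),d/np.linalg.norm(d)
def tri(*obs):
    A=np.zeros((3,3));b=np.zeros(3);P=[]
    for o in obs:
        p,d=ray(*o);Q=np.eye(3)-np.outer(d,d);A+=Q;b+=Q@p;P.append((p,Q))
    x=np.linalg.solve(A,b); return x,max(np.linalg.norm(Q@(x-p)) for p,Q in P)
def plane(tag,u,v,z):
    p,d=ray(tag,u,v); return p+d*(z-p[2])/d[2]
S=lambda u,v:('scene0',u/2.1+60,v/2.1+135)
D=lambda u,v:('side0',u/2.5+105,v/2.5+90)
E
python3 - <<'E'
from h import *
np.set_printoptions(precision=4,suppress=True)
for n,s,d,z in [('red',(266,144),(426,155),.085),('terra',(414,148),(343,218),.06),('blue',(626,42),(261,354),.06),('brush',(525,111),(289,260),.07),('tumb',(576,182),(200,221),.085),('saltknob',(278,262),(349,146),.065)]:
    x,e=tri(S(*s),D(*d)); print(n,x,e,plane(*S(*s),z)[:2],plane(*D(*d),z)[:2])
print('yellow',plane(*S(144,106),.085),plane(*S(158,158),0.0))
for n,c in [('spice',[(28,298),(214,273),(221,354),(25,382)]),('grey',[(358,298),(521,240),(561,308),(391,376)]),('caddy',[(657,184),(735,157),(774,219),(697,246)])]:
    P=np.array([plane(*S(*q),.02) for q in c])[:,:2]; e=[P[(i+1)%4]-P[i] for i in range(4)]
    print(n,P.mean(0),[round(np.linalg.norm(k),4) for k in e],[round(np.degrees(np.arctan2(k[1],k[0])),1) for k in e])
for n,c in [('grey',[(160,237),(237,179),(297,190),(227,258)]),('caddy',[(28,350),(86,313),(152,338),(98,378)])]:
    P=np.array([plane(*D(*q),.02) for q in c])[:,:2];print(n,P.mean(0),[round(np.linalg.norm(P[(i+1)%4]-P[i]),4) for i in range(4)])
for n,s,d in [('spice corner',(214,273),(466,123)),('grey',(358,298),(297,190)),('grey2',(521,240),(160,237)),('cad',(697,246),(86,313)),('cad',(735,157),(98,378))]: pass
for n,s,d in [('spice TR',(214,273),(390,161)),('spice TL',(28,298),(466,123)),('grey TL',(358,298),(297,190)),('grey TR',(521,240),(227,258)),('cad TL',(657,184),(152,338)),('cad TR',(735,157),(98,378)),('cad BR',(774,219),(28,350))]: print(n,*tri(S(*s),D(*d)))
E
```

```text
red [ 0.4288 -0.1461  0.0837] 0.0002529149990429496 [ 0.4295 -0.1463] [ 0.4275 -0.1435]
terra [0.4464 0.0004 0.0582] 0.00022434940088737984 [0.4478 0.0003] [0.4445 0.0028]
blue [0.3563 0.2601 0.0589] 0.0006297022479590697 [0.3577 0.26  ] [0.355  0.2607]
brush [0.4303 0.1213 0.0677] 0.0009304326788062621 [0.4326 0.1212] [0.4276 0.1233]
tumb [0.5354 0.1396 0.0885] 0.0011739780818176143 [0.5343 0.1416] [0.5392 0.1339]
saltknob [ 0.5469 -0.1529  0.0593] 0.000682842473480016 [ 0.5505 -0.1522] [ 0.5399 -0.1441]
yellow [ 0.3578 -0.2623  0.085 ] [ 0.3651 -0.2659  0.    ]
spice [ 0.5633 -0.3064] [np.float64(0.1782), np.float64(0.0845), np.float64(0.1782), np.float64(0.0846)] [np.float64(86.8), np.float64(-0.9), np.float64(-93.1), np.float64(179.2)]
grey [0.6068 0.0108] [np.float64(0.1739), np.float64(0.0806), np.float64(0.1761), np.float64(0.084)] [np.float64(99.5), np.float64(12.5), np.float64(-79.3), np.float64(-169.1)]
caddy [0.549  0.2977] [np.float64(0.0946), np.float64(0.0793), np.float64(0.0896), np.float64(0.0781)] [np.float64(99.1), np.float64(6.3), np.float64(-81.6), np.float64(-170.1)]
grey [0.5993 0.0142] [np.float64(0.1654), np.float64(0.0817), np.float64(0.1792), np.float64(0.0936)]
caddy [0.5407 0.3022] [np.float64(0.0804), np.float64(0.0875), np.float64(0.0797), np.float64(0.0902)]
spice TR [ 0.5257 -0.2168  0.0192] 0.00023407491863200735
spice TL [ 0.5138 -0.3955  0.0113] 0.0027147253289479755
grey TL [ 0.5782 -0.0841  0.0167] 0.001457203792532077
grey TR [0.5471 0.0884 0.0132] 0.002162315592302728
cad TL [0.5108 0.2492 0.0091] 0.0013025334503195618
cad TR [0.4992 0.3383 0.0172] 0.0027919797266242707
cad BR [0.5822 0.3469 0.0216] 0.0001479152630134787
```

```bash
cat >> h.py <<'E'
def plan(x,y,z,yaw,frm=None):
    "shift cm + turn deg in current tool axes so that TCP is at x,y,z, tool down, tool y along yaw(deg)"
    s=env.read_state(); p=np.array(s['ee_pos']); M=R.from_rotvec(s['eef_rot'])
    c,sn=np.cos(np.radians(yaw)),np.sin(np.radians(yaw)); T=R.from_matrix(np.array([[-sn,c,0],[c,sn,0],[0,0,-1]]).T@np.eye(3)) if 0 else R.from_matrix(np.column_stack([[-sn,c,0],[c,sn,0],[0,0,-1]]))
    sh=M.inv().apply(np.array([x,y,z])-p)*100; rv=np.degrees((M.inv()*T).as_rotvec())
    print('shift',sh.round(2),'turn',rv.round(1),'t',round(s['time_s'],2),'p',p.round(4))
E
python3 -c "
from h import *
plan(.429,-.146,.18,-3)"
```

```text
shift [ 32.05 -25.41   2.51] turn [ -0.1  -0.1 -60.8] t 0.15 p [ 0.2534 -0.5155  0.2046]
```

```bash
python3 -m creep '{"targets":[[[9.4,5,-4,0.3,0,0,-10],[9.4,10,-8,0.7,0,0,-20],[9.4,15,-12,1,0,0,-30],[9.4,20,-16,1.5,0,0,-40],[9.4,25,-20,2,0,0,-50],[9.4,30,-24,2.5,0,0,-60],[9.4,32,-25.4,2.5,0,0,-60.8],[9.4,32,-25.4,2.5,0,0,-60.8],[9.4,32,-25.4,2.5,0,0,-60.8]]]}'; python3 -c "
from h import *
plan(.429,-.146,.041,-3)
snap('wrist','w1')
snap('side','side1')
a=cv2.imread('pics/w1.png'); b=cv2.imread('pics/side1.png')[80:240,280:400]
b=cv2.resize(b,(288,384)); cv2.imwrite('pics/v1.png',np.hstack([a,b]))"
```

```text
time_s: 1.27
ee_pos: [0.4285, -0.1474, 0.1803]
eef_rot: [-2.279, -2.162, 0.001]
ft_force: [0.7, -1.0, -0.1]
grip_width: 0.0944
gripper_force: 0.0
shift [ 0.15  0.05 13.93] turn [-0.  0. -0.] t 1.27 p [ 0.4285 -0.1474  0.1803]
```

View pics/v1.png

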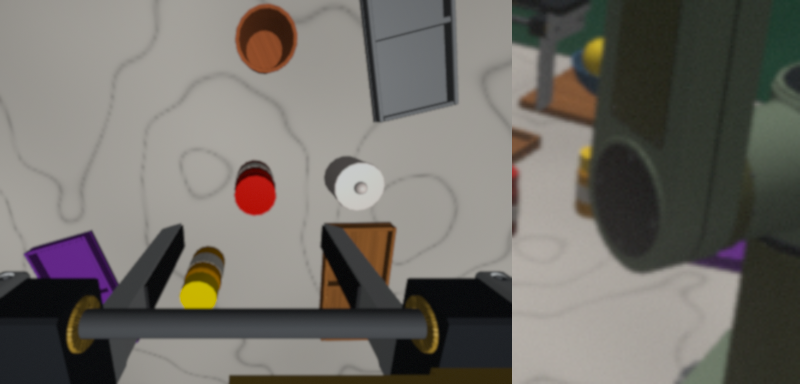

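Wrist view: red lid (255,195), yellow lid (199,296), salt knob (360,187), brown tray upper corners (322,226)/(395,224), grey tray lower corners (377,121)/(457,102), purple decoy at left. I'll check these against the earlier points.

```bash
python3 - <<'E'
from h import *
np.set_printoptions(precision=4,suppress=True)
W=lambda u,v:('w1',u,v)
print('red',*tri(W(255,195),S(266,144),D(426,155)),plane(*W(255,195),.085))
print('yel',*tri(W(199,296),S(144,106)))
print('terra',*tri(W(266,38),S(414,148),D(343,218)))
print('sp',*tri(W(322,226),S(214,273)),tri(W(395,224),S(221,354)))
print('gr',*tri(W(377,121),S(358,298)),tri(W(457,102),S(391,376)))
for q in[(322,226),(395,224),(377,121),(457,102)]:print(plane(*W(*q),.02))
E
```

```text
red [ 0.4299 -0.1464  0.0839] 0.0013858744039069732 [ 0.4313 -0.1461  0.085 ]
yel [ 0.3621 -0.2607  0.0886] 0.0014464014748762487
terra [0.4476 0.0005 0.0586] 0.0017403768364492526
sp [ 0.5186 -0.2182  0.0059] 0.0001590906599918695 (array([ 0.6101, -0.2168,  0.0175]), np.float64(0.0016640035398506378))
gr [ 0.5786 -0.0834  0.0153] 0.00040494999322055435 (array([ 0.6643, -0.0673,  0.0224]), np.float64(0.00014994128368483895))
[ 0.5152 -0.2119  0.02  ]
[ 0.6091 -0.214   0.02  ]
[ 0.5766 -0.0835  0.02  ]
[ 0.666  -0.0672  0.02  ]
```

```bash
python3 -m creep '{"targets":[[[9.4,0.1,0.15,4,0,0,0],[9.4,0.1,0.15,8,0,0,0],[9.4,0.1,0.15,12,0,0,0],[9.4,0.1,0.15,14.7,0,0,0],[9.4,0.1,0.15,14.7,0,0,0],[3.5,0.1,0.15,14.7,0,0,0],[3.5,0.1,0.15,14.7,0,0,0],[3.5,0.1,0.15,14.7,0,0,0],[3.5,0.1,0.15,14.7,0,0,0],[3.5,0.1,0.15,14.7,0,0,0]]]}'; python3 -c "
from h import *
plan(.561,-.350,.18,-3)"
```

```text
time_s: 2.62
ee_pos: [0.4305, -0.146, 0.0337]
eef_rot: [2.279, 2.162, 0.0]
ft_force: [-0.8, 0.2, 0.3]
grip_width: 0.0472
gripper_force: 0.3
shift [-19.69  14.11 -14.62] turn [ 0.  0. -0.] t 2.62 p [ 0.4305 -0.146   0.0337]
```

```bash
python3 -m creep '{"targets":[[[3.5,0,0,0,0,0,0],[3.5,0,0,0,0,0,0],[3.5,0,0,-4,0,0,0],[3.5,0,0,-8,0,0,0],[3.5,0,0,-12,0,0,0],[3.5,-4,3,-13,0,0,0],[3.5,-9,7,-13,0,0,0],[3.5,-14,11,-13,0,0,0],[3.5,-19,14,-13,0,0,0],[3.5,-19.7,14.1,-13,0,0,0]]]}'; python3 -c "
from h import *
plan(.561,-.350,.0385,-3)
snap('scene','s2'); snap('wrist','w2')
cv2.imwrite('pics/v2.png',np.hstack([cv2.imread('pics/w2.png')[:,130:470],cv2.imread('pics/s2.png')[100:340,10:290].repeat(1,0)[:,:].copy() if 0 else cv2.resize(cv2.imread('pics/s2.png')[120:340,20:280],(454,384))]))"
```

```text
time_s: 3.88
ee_pos: [0.5609, -0.3532, 0.1609]
eef_rot: [-2.281, -2.158, 0.001]
ft_force: [-0.4, 1.0, -2.1]
grip_width: 0.0452
gripper_force: 30.0
shift [ 0.31  0.02 12.24] turn [-0.1 -0.  -0.2] t 3.88 p [ 0.5609 -0.3532  0.1609]
```

View pics/v2.png

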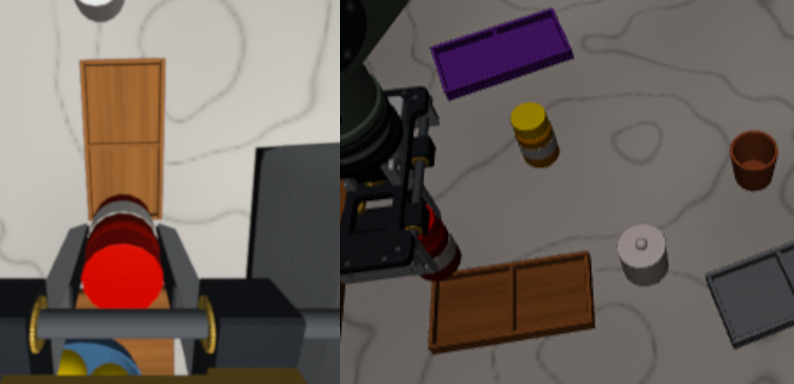

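The jar is held upright. In the wrist view, with 130 added to the crop columns, the brown tray's far corners are at (210,60) and (294,59), and its divider is at (216,142)–(290,142).

```bash
python3 - <<'E'
from h import *
for q in[(210,60),(294,59),(214,142),(290,142),(216,215),(291,216)]:print(plane('w2',*q,.02).round(4))
plan(.561,-.350,.0388,-3)
E
```

```text
[ 0.5233 -0.2164  0.02  ]
[ 0.6101 -0.2202  0.02  ]
[ 0.5197 -0.3002  0.02  ]
[ 0.6046 -0.3048  0.02  ]
[ 0.5141 -0.387   0.02  ]
[ 0.6043 -0.3931  0.02  ]
shift [ 0.03  0.15 12.29] turn [-0.2 -0.1 -0.1] t 3.98 p [ 0.5598 -0.3505  0.1617]
```

```bash
python3 -m creep '{"targets":[[[3.5,0.1,0,4,0,0,0],[3.5,0.1,0,8,0,0,0],[3.5,0.1,0,10.5,0,0,0],[3.5,0.1,0,11.5,0,0,0],[3.5,0.1,0,12,0,0,0],[3.5,0.1,0,12.2,0,0,0],[3.5,0.1,0,12.2,0,0,0],[3.5,0.1,0,12.2,0,0,0]]]}'; python3 -c "
from h import *
plan(.5605,-.350,.0388,-3)"
```

```text
time_s: 4.97
ee_pos: [0.5613, -0.3497, 0.0424]
eef_rot: [2.278, 2.161, 0.0]
ft_force: [0.1, -1.5, -0.9]
grip_width: 0.0455
gripper_force: 30.0
shift [-0.04 -0.08  0.36] turn [ 0.1  0.1 -0. ] t 4.97 p [ 0.5613 -0.3497  0.0424]
```

```bash
python3 -m creep '{"targets":[[[3.5,0,0,0.2,0,0,0],[3.5,0,0,0.35,0,0,0],[3.5,0,0,0.35,0,0,0],[3.5,0,0,0.35,0,0,0]]]}'; python3 -c "
from h import *
plan(.5605,-.350,.0388,-3)"
```

```text
time_s: 5.48
ee_pos: [0.5609, -0.3494, 0.0387]
eef_rot: [2.279, 2.162, -0.0]
ft_force: [-1.4, 0.6, 4.9]
grip_width: 0.045
gripper_force: 30.0
shift [-0.06 -0.04 -0.01] turn [ 0.  0. -0.] t 5.47 p [ 0.5609 -0.3494  0.0387]
```

```bash
python3 -m creep '{"targets":[[[5.5,0,0,0,0,0,0],[7.5,0,0,0,0,0,0],[7.5,0,0,0,0,0,0],[7.5,0,0,-2,0,0,0],[7.5,0,0,-5,0,0,0],[8.5,0,0,-9,0,0,0],[9.4,0,0,-13,0,0,0],[9.4,2.5,-5,-13.5,0,0,0],[9.4,6,-10.5,-13.5,0,0,0],[9.4,8,-16,-13.5,0,0,0]]]}'; python3 -c "
from h import *
plan(.360,-.2615,.165,-3)"
```

```text
time_s: 6.72
ee_pos: [0.4044, -0.2601, 0.1746]
eef_rot: [2.276, 2.161, 0.0]
ft_force: [-1.0, 0.1, 1.1]
grip_width: 0.0942
gripper_force: 0.0
shift [-0.37 -4.43  0.96] turn [0.1 0.1 0. ] t 6.72 p [ 0.4044 -0.2601  0.1746]
```

```bash
python3 -m creep '{"targets":[[[9.4,-0.2,-3,0.5,0,0,0],[9.4,-0.3,-4.3,1,0,0,0],[9.4,-0.3,-4.3,1,0,0,0],[9.4,-0.3,-4.3,1,0,0,0]]]}'; python3 -c "
from h import *
plan(.360,-.2615,.033,-3)
snap('scene','s3'); snap('wrist','w3')
cv2.imwrite('pics/v3.png',np.hstack([cv2.imread('pics/w3.png')[:,130:470],cv2.resize(cv2.imread('pics/s3.png')[120:340,20:280],(454,384))]))"
```

```text
time_s: 7.22
ee_pos: [0.3633, -0.2624, 0.1636]
eef_rot: [2.278, 2.161, 0.001]
ft_force: [0.2, 0.2, -0.3]
grip_width: 0.0941
gripper_force: 0.0
shift [ 0.08 -0.35 13.06] turn [ 0.1  0.  -0. ] t 7.22 p [ 0.3633 -0.2624  0.1636]
```

View pics/v3.png

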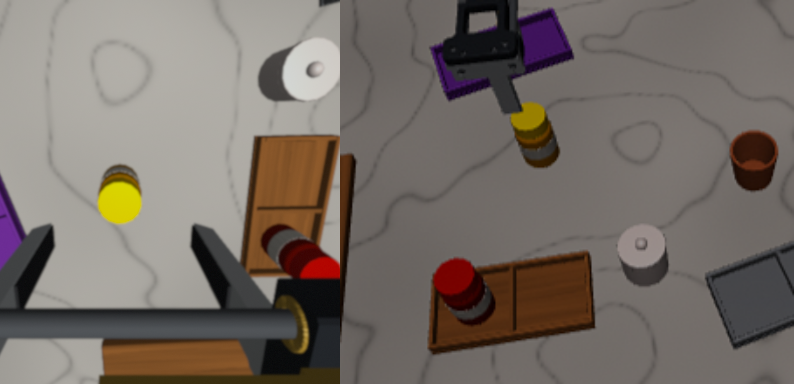

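The red jar stands upright in the left bay. The yellow lid is at wrist (250,202).

```bash
python3 - <<'E'
from h import *
print(plane('w3',250,202,.085),tri(('w3',250,202),S(144,106),('w1',199,296)))
plan(.360,-.2615,.033,-3)
E
```

```text
[ 0.36118959 -0.26263305  0.085     ] (array([ 0.36156   , -0.26124112,  0.08794555]), np.float64(0.0016976402505505526))
shift [ 0.05 -0.33 13.03] turn [ 0.  0. -0.] t 7.33 p [ 0.3632 -0.2621  0.1633]
```

```bash
python3 -m creep '{"targets":[[[9.4,0,-0.25,4,0,0,0],[9.4,0,-0.25,8,0,0,0],[9.4,0,-0.25,11.5,0,0,0],[9.4,0,-0.25,13,0,0,0],[6,0,-0.25,13,0,0,0],[3.5,0,-0.25,13,0,0,0],[3.5,0,-0.25,13,0,0,0],[3.5,0,-0.25,13,0,0,0],[3.5,0,-0.25,13,0,0,0],[3.5,0,-0.25,13,0,0,0]]]}'; python3 -c "
from h import *
plan(.5645,-.2615,.165,-3)"
```

```text
time_s: 8.57
ee_pos: [0.36, -0.2618, 0.0334]
eef_rot: [2.279, 2.161, 0.0]
ft_force: [0.9, 0.1, 1.8]
grip_width: 0.0451
gripper_force: 30.0
shift [  1.1   20.43 -13.14] turn [ 0.1  0.  -0. ] t 8.57 p [ 0.36   -0.2618  0.0334]
```

```bash
python3 -m creep '{"targets":[[[3.5,0,0,-3,0,0,0],[3.5,0,0,-7,0,0,0],[3.5,0,0,-11,0,0,0],[3.5,0.2,4,-13,0,0,0],[3.5,0.5,9,-13,0,0,0],[3.5,0.8,14,-13,0,0,0],[3.5,1,18,-13,0,0,0],[3.5,1.1,20.4,-13,0,0,0],[3.5,1.1,20.4,-13,0,0,0],[3.5,1.1,20.4,-13,0,0,0]]]}'; python3 -c "
from h import *
plan(.5645,-.2615,.0385,-3)"
```

```text
time_s: 9.82
ee_pos: [0.5626, -0.2609, 0.1621]
eef_rot: [-2.278, -2.16, 0.002]
ft_force: [0.2, -0.8, -1.8]
grip_width: 0.0453
gripper_force: 30.0
shift [-0.06  0.22 12.36] turn [-0.1 -0.  -0. ] t 9.82 p [ 0.5626 -0.2609  0.1621]
```

```bash
python3 -m creep '{"targets":[[[3.5,0,0.1,4,0,0,0],[3.5,0,0.1,8,0,0,0],[3.5,0,0.1,10.5,0,0,0],[3.5,0,0.1,11.7,0,0,0],[3.5,0,0.1,12,0,0,0],[3.5,0,0.1,12.2,0,0,0],[3.5,0,0.1,12.3,0,0,0],[3.5,0,0.1,12.3,0,0,0]]]}'; python3 -c "
from h import *
plan(.5645,-.2615,.0385,-3)"
```

```text
time_s: 10.82
ee_pos: [0.5654, -0.2616, 0.0407]
eef_rot: [2.278, 2.161, 0.0]
ft_force: [-0.4, 0.0, -1.1]
grip_width: 0.0455
gripper_force: 30.0
shift [ 0.   -0.09  0.22] turn [ 0.1  0.  -0. ] t 10.82 p [ 0.5654 -0.2616  0.0407]
```

```bash
python3 -m creep '{"targets":[[[3.5,0,0,0.15,0,0,0],[3.5,0,0,0.23,0,0,0],[3.5,0,0,0.23,0,0,0],[5.5,0,0,0.23,0,0,0],[7.5,0,0,0.23,0,0,0],[7.5,0,0,0.23,0,0,0],[7.5,0,0,-2,0,0,0],[7.5,0,0,-6,0,0,0],[9.4,0,0,-10,0,0,0],[9.4,0,0,-14,0,0,0]]]}'; python3 -c "
from h import *
plan(.447,0.0005,.17,10); plan(.357,.260,.17,10)"
```

```text
time_s: 12.08
ee_pos: [0.5647, -0.2612, 0.1809]
eef_rot: [-2.279, -2.162, 0.0]
ft_force: [0.4, -0.4, -0.4]
grip_width: 0.0912
gripper_force: 0.0
shift [ 25.51 -13.14   1.1 ] turn [ -0.  -0. -13.] t 12.07 p [ 0.5647 -0.2612  0.1809]
shift [ 50.95 -23.5    1.11] turn [ -0.  -0. -13.] t 12.07 p [ 0.5647 -0.2612  0.1809]
```

```bash
python3 -m creep '{"targets":[[[9.4,5,-2.6,0.2,0,0,-4],[9.4,10,-5.2,0.4,0,0,-8],[9.4,15,-7.8,0.6,0,0,-12],[9.4,20,-10.4,0.8,0,0,-13],[9.4,25,-13,1,0,0,-13],[9.4,25.5,-13.1,1,0,0,-13],[9.4,25.5,-13.1,1,0,0,-13],[9.4,25.5,-13.1,1,0,0,-13]]]}'; python3 -c "
from h import *
snap('scene','s4'); snap('wrist','w4')
plan(.447,0.0005,.027,10)
cv2.imwrite('pics/v4.png',np.hstack([cv2.imread('pics/w4.png')[:,130:470],cv2.resize(cv2.imread('pics/s4.png')[120:340,40:300],(454,384))]))"
```

```text
time_s: 13.08
ee_pos: [0.4485, -0.0008, 0.1702]
eef_rot: [2.021, 2.404, 0.0]
ft_force: [0.5, 0.7, 0.3]
grip_width: 0.0941
gripper_force: 0.0
shift [ 0.16 -0.1  14.3 ] turn [ 0.   0.  -0.1] t 13.18 p [ 0.4482 -0.0009  0.17  ]
```

View pics/v4.png

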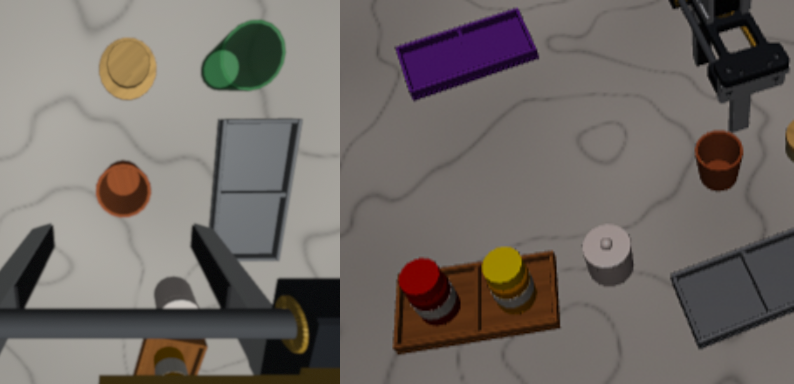

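Both jars stand upright in their bays. In the wrist view, with 130 added to the columns, the cup rim centre is at (254,190), the knob (258,63), the grey tray's far corners (348,120)/(431,120), and its divider ends (350,191)/(417,194).

```bash
python3 - <<'E'
from h import *
for n,u,v,z in[('cup',254,190,.06),('knob',258,63,.07),('c',348,120,.02),('c',431,120,.02),('d',350,191,.02),('d',418,194,.02),('c',407,259,.02)]:print(n,plane('w4',u,v,z).round(4))
print(tri(('w4',254,190),S(414,148),D(343,218)),tri(('w4',258,63),S(525,111),D(289,260)))
plan(.447,0.0005,.028,10)
E
```

```text
cup [0.45   0.0019 0.06  ]
knob [0.4322 0.1227 0.07  ]
c [0.542  0.0896 0.02  ]
c [0.634  0.1057 0.02  ]
d [0.5666 0.0096 0.02  ]
d [0.6487 0.0202 0.02  ]
c [ 0.6642 -0.0666  0.02  ]
(array([0.44790272, 0.00062343, 0.05841952]), np.float64(0.0023468282441097637)) (array([0.43102789, 0.12185047, 0.06806227]), np.float64(0.001773631967369746))
shift [ 0.16 -0.1  14.2 ] turn [ 0.   0.  -0.1] t 13.18 p [ 0.4482 -0.0009  0.17  ]
```

```bash
python3 -m creep '{"targets":[[[9.4,0.15,0,4,0,0,0],[9.4,0.15,0,8,0,0,0],[9.4,0.15,0,12,0,0,0],[9.4,0.15,0,14.1,0,0,0],[7,0.15,0,14.1,0,0,0],[4.5,0.15,0,14.1,0,0,0],[4.5,0.15,0,14.1,0,0,0],[4.5,0.15,0,14.1,0,0,0],[4.5,0.15,0,14.1,0,0,0],[4.5,0.15,0,14.1,0,0,0]]]}'; python3 -c "
from h import *
plan(.6125,-.031,.15,10)"
```

```text
time_s: 14.42
ee_pos: [0.4486, 0.0015, 0.03]
eef_rot: [2.018, 2.404, 0.002]
ft_force: [1.1, 0.1, 5.0]
grip_width: 0.0582
gripper_force: 29.7
shift [ -6.05  15.61 -11.96] turn [ 0.1  0.1 -0. ] t 14.43 p [0.4486 0.0015 0.03  ]
```

```bash
python3 -m creep '{"targets":[[[4.5,0,0,0,0,0,0],[4.5,0,0,-3,0,0,0],[4.5,0,0,-7,0,0,0],[4.5,0,0,-11,0,0,0],[4.5,-1,3,-12,0,0,0],[4.5,-3,7,-12,0,0,0],[4.5,-5,12,-12,0,0,0],[4.5,-6,15.6,-12,0,0,0],[4.5,-6,15.6,-12,0,0,0],[4.5,-6,15.6,-12,0,0,0]]]}'; python3 -c "
from h import *
plan(.6125,-.031,.035,10)
snap('side','sd5'); snap('wrist','w5')
cv2.imwrite('pics/v5.png',np.hstack([cv2.imread('pics/w5.png')[:,130:470],cv2.resize(cv2.imread('pics/sd5.png')[60:260,130:360],(442,384))]))"
```

```text
time_s: 15.68
ee_pos: [0.6096, -0.0299, 0.1475]
eef_rot: [-2.018, -2.404, 0.003]
ft_force: [-0.4, 0.3, -2.5]
grip_width: 0.0576
gripper_force: 29.7
shift [-0.17  0.3  11.25] turn [-0.2 -0.1 -0. ] t 15.68 p [ 0.6096 -0.0299  0.1475]
```

View pics/v5.png

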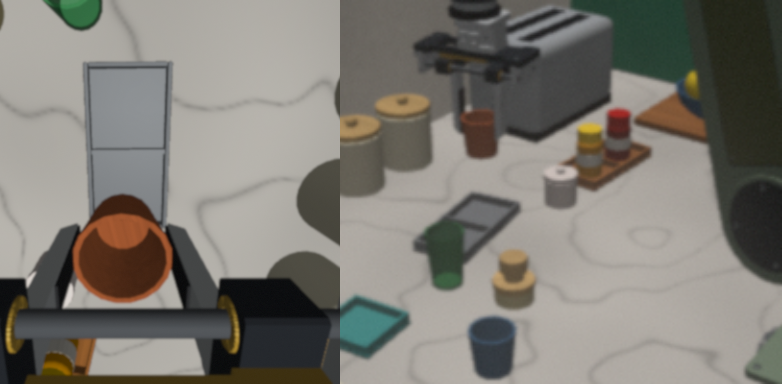

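The cup is held upright above the grey tray, with both jars in place.

```bash
python3 -m creep '{"targets":[[[4.5,-0.1,0.1,4,0,0,0],[4.5,-0.1,0.1,7,0,0,0],[4.5,-0.1,0.1,9.5,0,0,0],[4.5,-0.1,0.1,10.3,0,0,0],[4.5,-0.1,0.1,10.6,0,0,0],[4.5,-0.1,0.1,10.8,0,0,0],[4.5,-0.1,0.1,10.8,0,0,0]]]}'; python3 -c "
from h import *
plan(.6125,-.031,.035,10)"
```

```text
time_s: 16.65
ee_pos: [0.6132, -0.0313, 0.042]
eef_rot: [2.019, 2.405, 0.001]
ft_force: [-0.3, -0.5, -0.5]
grip_width: 0.0577
gripper_force: 29.7
shift [ 0.04 -0.07  0.7 ] turn [ 0.1  0.  -0. ] t 16.65 p [ 0.6132 -0.0313  0.042 ]
```

```bash
python3 -m creep '{"targets":[[[4.5,0,0,0.2,0,0,0],[4.5,0,0,0.4,0,0,0],[4.5,0,0,0.55,0,0,0],[4.5,0,0,0.55,0,0,0]]]}'
```

```text
time_s: 17.15
ee_pos: [0.6124, -0.0311, 0.0353]
eef_rot: [-2.02, -2.406, 0.0]
ft_force: [1.2, 0.0, -1.0]
grip_width: 0.0576
gripper_force: 29.7
```

```bash
python3 -m creep '{"targets":[[[4.5,0,0,0.15,0,0,0],[4.5,0,0,0.15,0,0,0],[4.5,0,0,0.15,0,0,0]]]}'; python3 -m creep '{"targets":[[[4.5,0,0,0.1,0,0,0],[4.5,0,0,0.1,0,0,0],[4.5,0,0,0.1,0,0,0]]]}'
```

```text
time_s: 17.52
ee_pos: [0.6127, -0.0311, 0.035]
eef_rot: [2.02, 2.406, -0.0]
ft_force: [-2.2, 0.7, 5.4]
grip_width: 0.0576
gripper_force: 29.8
time_s: 17.9
ee_pos: [0.6127, -0.0311, 0.0349]
eef_rot: [2.02, 2.406, -0.0]
ft_force: [-4.8, 1.4, 9.1]
grip_width: 0.0581
gripper_force: 29.8
```

```bash
python3 -m creep '{"targets":[[[4.5,0,0,-0.15,0,0,0],[6.5,0,0,-0.15,0,0,0],[8.5,0,0,-0.15,0,0,0],[8.5,0,0,-0.15,0,0,0],[8.5,0,0,-3,0,0,0],[9,0,0,-7,0,0,0],[9.4,0,0,-11,0,0,0],[9.4,0,0,-14,0,0,0]]]}'; python3 -c "
from h import *
plan(.357,.260,.17,10)"
```

```text
time_s: 18.9
ee_pos: [0.6132, -0.0313, 0.1749]
eef_rot: [2.019, 2.405, 0.002]
ft_force: [-0.1, -0.6, -0.3]
grip_width: 0.0941
gripper_force: 0.0
shift [ 33.13 -20.19   0.43] turn [ 0.1  0.  -0. ] t 18.9 p [ 0.6132 -0.0313  0.1749]
```

```bash
python3 -m creep '{"targets":[[[9.4,5,-3,0,0,0,0],[9.4,10,-6,0,0,0,0],[9.4,15,-9,0,0,0,0],[9.4,20,-12,0,0,0,0],[9.4,25,-15,0,0,0,0],[9.4,30,-18,0,0,0,0],[9.4,33.1,-20.2,0.4,0,0,0],[9.4,33.1,-20.2,0.4,0,0,0],[9.4,33.1,-20.2,0.4,0,0,0]]]}'; python3 -c "
from h import *
snap('scene','s6'); snap('wrist','w6')
plan(.357,.260,.028,10)
cv2.imwrite('pics/v6.png',np.hstack([cv2.imread('pics/w6.png')[:,130:470],cv2.resize(cv2.imread('pics/s6.png')[120:340,180:440],(454,384))]))"
```

```text
time_s: 20.02
ee_pos: [0.3568, 0.2596, 0.1691]
eef_rot: [2.019, 2.406, 0.001]
ft_force: [-0.0, 0.6, -0.1]
grip_width: 0.0937
gripper_force: 0.0
shift [ 0.08 -0.03 14.12] turn [ 0.   0.  -0.1] t 20.12 p [0.3573 0.2593 0.1692]
```

View pics/v6.png

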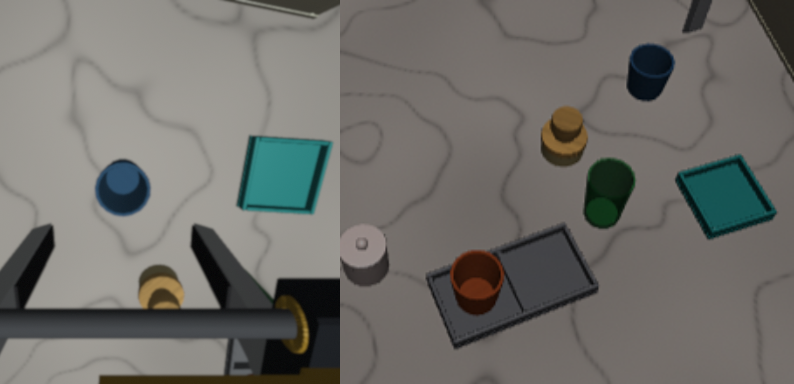

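The terracotta cup stands upright in the left grey bay. The blue rim centre is at wrist (253,188). The caddy corners are (380,136), (460,142), (446,213) and (368,208).

```bash
python3 - <<'E'
from h import *
P=[plane('w6',*q,.02) for q in[(380,136),(460,142),(446,213),(368,208)]]
print(plane('w6',253,188,.06),tri(('w6',253,188),S(626,42),D(261,354)),np.array(P).round(4),np.mean(P,0))
print(tri(('w6',446,213),S(697,246)),tri(('w6',368,208),S(657,184)),tri(('w6',380,136),S(735,157)))
plan(.3575,.2605,.0285,10)
E
```

```text
[0.35732802 0.26453617 0.06      ] (array([0.35644489, 0.26160541, 0.0585065 ]), np.float64(0.0026357931813783923)) [[0.4911 0.3392 0.02  ]
 [0.5834 0.3486 0.02  ]
 [0.5992 0.2635 0.02  ]
 [0.5026 0.2531 0.02  ]] [0.54407875 0.30110177 0.02      ]
(array([0.59630355, 0.26124933, 0.02125938]), np.float64(0.0030715047235418073)) (array([0.50977567, 0.25036129, 0.00654858]), np.float64(0.0010700023940108418)) (array([0.49664864, 0.34132596, 0.01092213]), np.float64(0.0025457148018158283))
shift [ 0.12  0.03 14.07] turn [ 0.   0.  -0.1] t 20.12 p [0.3573 0.2593 0.1692]
```

Caddy centre is about (0.546, 0.300). Blue cup target is (0.357, 0.262).

```bash
python3 -m creep '{"targets":[[[9.4,0.2,0,4,0,0,0],[9.4,0.2,0,8,0,0,0],[9.4,0.2,0,12,0,0,0],[9.4,0.2,0,14,0,0,0],[7,0.2,0,14,0,0,0],[4.5,0.2,0,14,0,0,0],[4.5,0.2,0,14,0,0,0],[4.5,0.2,0,14,0,0,0],[4.5,0.2,0,14,0,0,0],[4.5,0.2,0,14,0,0,0]]]}'; python3 -c "
from h import *
plan(.597,.055,.19,10)"
```

```text
time_s: 21.38
ee_pos: [0.357, 0.2623, 0.03]
eef_rot: [2.019, 2.405, 0.003]
ft_force: [-0.1, -1.5, 5.7]
grip_width: 0.0589
gripper_force: 30.0
shift [-24.57  20.08 -15.96] turn [ 0.1 -0.  -0. ] t 21.38 p [0.357  0.2623 0.03  ]
```

```bash
python3 -m creep '{"targets":[[[4.5,0,0,-4,0,0,0],[4.5,0,0,-8,0,0,0],[4.5,0,0,-12,0,0,0],[4.5,-2,1.6,-16,0,0,0],[4.5,-6,5,-16,0,0,0],[4.5,-10,8.2,-16,0,0,0],[4.5,-14,11.4,-16,0,0,0],[4.5,-18,14.7,-16,0,0,0],[4.5,-22,18,-16,0,0,0],[4.5,-24.6,20.1,-16,0,0,0]]]}';  python3 -m creep '{"targets":[[[4.5,0,0,0,0,0,0],[4.5,0,0,4,0,0,0],[4.5,0,0,8,0,0,0],[4.5,0,0,8,0,0,0]]]}'; python3 -c "
from h import *
plan(.597,.055,.037,10)"
```

```text
time_s: 22.62
ee_pos: [0.5973, 0.0527, 0.188]
eef_rot: [-2.021, -2.404, 0.001]
ft_force: [0.5, 0.4, -0.9]
grip_width: 0.0587
gripper_force: 30.0
time_s: 23.12
ee_pos: [0.5914, 0.0556, 0.1046]
eef_rot: [-2.013, -2.4, 0.01]
ft_force: [0.1, 0.4, -0.6]
grip_width: 0.0592
gripper_force: 30.0
shift [-0.17  0.61  6.75] turn [-0.6 -0.2  0. ] t 23.12 p [0.5914 0.0556 0.1046]
```

```bash
python3 -m creep '{"targets":[[[4.5,0,0,0,0,0,0],[4.5,0,0,3,0,0,0],[4.5,0,0,5,0,0,0],[4.5,0,0,6,0,0,0],[4.5,0,0,6.2,0,0,0],[4.5,0,0,6.2,0,0,0]]]}'; python3 -c "
from h import *
plan(.597,.055,.035,10)"
```

```text
time_s: 23.88
ee_pos: [0.5971, 0.0543, 0.0476]
eef_rot: [2.019, 2.405, 0.001]
ft_force: [0.4, -0.2, -1.6]
grip_width: 0.0588
gripper_force: 30.0
shift [0.07 0.   1.26] turn [ 0.1  0.  -0. ] t 23.88 p [0.5971 0.0543 0.0476]
```

```bash
python3 -m creep '{"targets":[[[4.5,0.1,0,0.4,0,0,0],[4.5,0.1,0,0.8,0,0,0],[4.5,0.1,0,1,0,0,0],[4.5,0.1,0,1.15,0,0,0],[4.5,0.1,0,1.15,0,0,0],[4.5,0.1,0,1.15,0,0,0]]]}'
```

```text
time_s: 24.62
ee_pos: [0.5963, 0.0553, 0.0355]
eef_rot: [2.02, 2.406, 0.0]
ft_force: [0.2, 0.2, -1.4]
grip_width: 0.0588
gripper_force: 30.0
```

```bash
python3 -m creep '{"targets":[[[4.5,0,0,0.12,0,0,0],[4.5,0,0,0.12,0,0,0],[4.5,0,0,0.12,0,0,0]]]}'
```

```text
time_s: 25.0
ee_pos: [0.5965, 0.0553, 0.0351]
eef_rot: [2.02, 2.406, 0.0]
ft_force: [-3.1, -0.5, 5.8]
grip_width: 0.0585
gripper_force: 30.0
```

Contact with the floor. I'll release and lift.

```bash
python3 -m creep '{"targets":[[[5,0,0,-0.05,0,0,0],[6.5,0,0,-0.05,0,0,0],[8,0,0,-0.05,0,0,0],[8.5,0,0,-0.05,0,0,0],[8.5,0,0,-3,0,0,0],[8.5,0,0,-7,0,0,0],[8.5,0,0,-11,0,0,0],[7,0,0,-14.5,0,0,0],[6.5,0,0,-14.5,0,0,0]]]}'; python3 -c "
from h import *
plan(.431,.122,.17,8)"
```

```text
time_s: 26.12
ee_pos: [0.599, 0.0553, 0.1831]
eef_rot: [2.016, 2.401, 0.008]
ft_force: [0.5, -1.3, -0.7]
grip_width: 0.0684
gripper_force: 0.0
shift [  9.48 -15.4    1.17] turn [0.4 0.1 2. ] t 26.12 p [0.599  0.0553 0.1831]
```

```bash
python3 -m creep '{"targets":[[[6.5,3,-5,0,0,0,1],[6.5,6,-10,0,0,0,2],[6.5,9.2,-15,0.7,0,0,2],[6.5,9.5,-15.2,1,0,0,2],[6.5,9.5,-15.2,1,0,0,2],[6.5,9.5,-15.2,1,0,0,2]]]}'; python3 -c "
from h import *
snap('scene','s7'); snap('wrist','w7')
plan(.431,.122,.04,8)
cv2.imwrite('pics/v7.png',np.hstack([cv2.imread('pics/w7.png')[:,130:470],cv2.resize(cv2.imread('pics/s7.png')[120:340,180:440],(454,384))]))"
```

```text
time_s: 26.88
ee_pos: [0.4317, 0.1222, 0.1695]
eef_rot: [2.062, 2.369, 0.001]
ft_force: [0.3, -0.3, 1.2]
grip_width: 0.0649
gripper_force: 0.0
shift [-0.   -0.08 12.96] turn [ 0.1  0.  -0.1] t 26.98 p [0.4316 0.1222 0.1696]
```

View pics/v7.png

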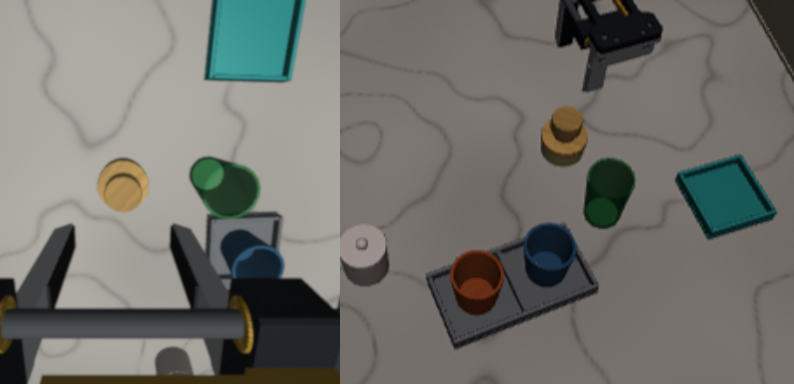

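Both cups stand upright in their bays. The knob (253,193) is centred between the fingers and the tumbler is clear of them.

```bash
python3 -m creep '{"targets":[[[6.5,0,0,4,0,0,0],[6.5,0,0,8,0,0,0],[6.5,0,0,11.5,0,0,0],[6.5,0,0,12.9,0,0,0],[6.5,0,0,12.9,0,0,0],[3,0,0,12.9,0,0,0],[3,0,0,12.9,0,0,0],[3,0,0,12.9,0,0,0],[3,0,0,12.9,0,0,0],[3,0,0,12.9,0,0,0]]]}'; python3 -c "
from h import *
for q in [(336,79),(420,80)]: print(plane('w7',*q,.02).round(4))
print(plane('w7',253,193,.07).round(4))
plan(.546,.300,.19,8)"
```

```text
time_s: 28.22
ee_pos: [0.4314, 0.1228, 0.0413]
eef_rot: [2.06, 2.369, 0.003]
ft_force: [1.5, 0.3, 6.2]
grip_width: 0.0392
gripper_force: 30.0
[0.5055 0.2495 0.02  ]
[0.5957 0.2611 0.02  ]
[0.4324 0.1246 0.07  ]
shift [ 15.96  13.85 -14.84] turn [ 0.1  0.  -0. ] t 28.23 p [0.4314 0.1228 0.0413]
```

```bash
python3 -m creep '{"targets":[[[3,0,0,-3,0,0,0],[3,0,0,-7,0,0,0],[3,0,0,-11,0,0,0],[3,2,1.7,-13,0,0,0],[3,6,5.2,-13,0,0,0],[3,10,8.7,-13,0,0,0],[3,14,12.2,-13,0,0,0],[3,16,13.8,-13,0,0,0],[3,16,13.8,-13,0,0,0],[3,16,13.8,-13,0,0,0]]]}'; python3 -c "
from h import *
plan(.5455,.300,.047,8)
snap('side','sd8'); snap('wrist','w8')
cv2.imwrite('pics/v8.png',np.hstack([cv2.imread('pics/w8.png')[:,130:470],cv2.resize(cv2.imread('pics/sd8.png')[60:270,80:310],(420,384))]))"
```

```text
time_s: 29.48
ee_pos: [0.5434, 0.2993, 0.1692]
eef_rot: [-2.061, -2.37, 0.004]
ft_force: [-0.1, 0.3, -1.1]
grip_width: 0.0395
gripper_force: 30.0
shift [ 0.06  0.25 12.21] turn [-0.2  0.1 -0. ] t 29.48 p [0.5434 0.2993 0.1692]
```

View pics/v8.png

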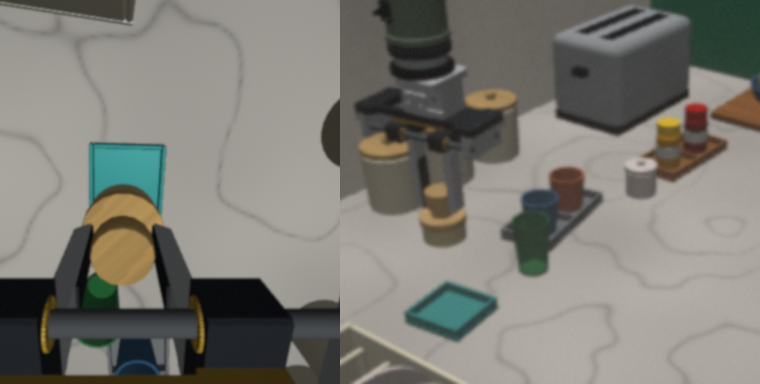

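The brush is held upright. The caddy's far rim corners are at wrist (219,143)/(295,146).

```bash
python3 -c "
from h import *
for q in [(219,143),(295,146)]: print(plane('w8',*q,.02).round(4))
plan(.5455,.300,.047,8)"; python3 -m creep '{"targets":[[[3,0,0,4,0,0,0],[3,0,0,8,0,0,0],[3,0,0,10.5,0,0,0],[3,0,0,11.5,0,0,0],[3,0,0,11.7,0,0,0],[3,0,0,11.7,0,0,0]]]}'; python3 -c "
from h import *
plan(.5455,.300,.0465,8)"
```

```text
[0.499  0.3407 0.02  ]
[0.586  0.3495 0.02  ]
shift [ 0.08  0.2  12.28] turn [-0.1  0.  -0.1] t 29.57 p [0.5438 0.2991 0.1698]
time_s: 30.32
ee_pos: [0.5456, 0.3004, 0.0547]
eef_rot: [2.061, 2.369, 0.003]
ft_force: [0.0, -0.4, -1.6]
grip_width: 0.0394
gripper_force: 30.0
shift [-0.04 -0.02  0.82] turn [ 0.1 -0.  -0. ] t 30.32 p [0.5456 0.3004 0.0547]
```

```bash
python3 -m creep '{"targets":[[[3,0,0,0.3,0,0,0],[3,0,0,0.5,0,0,0],[3,0,0,0.65,0,0,0],[3,0,0,0.75,0,0,0],[3,0,0,0.75,0,0,0],[3,0,0,0.75,0,0,0]]]}'
```

```text
time_s: 31.08
ee_pos: [0.5446, 0.3003, 0.0462]
eef_rot: [-2.062, -2.371, -0.0]
ft_force: [-2.6, -1.1, 4.4]
grip_width: 0.0394
gripper_force: 30.0
```

Contact. I'll release, lift and check.

```bash
python3 -m creep '{"targets":[[[4,0,0,0,0,0,0],[6,0,0,0,0,0,0],[6.5,0,0,0,0,0,0],[6.5,0,0,0,0,0,0],[6.5,0,0,-3,0,0,0],[6.5,0,0,-7,0,0,0],[6.5,0,0,-11,0,0,0],[6.5,5,0,-13,0,0,0],[6.5,10,0,-13,0,0,0],[6.5,10,0,-13,0,0,0]]]}'; python3 -c "
from h import *
snap('scene','s9')
cv2.imwrite('pics/v9.png',cv2.resize(cv2.imread('pics/s9.png')[120:340,50:450],(800,440)))"
```

```text
time_s: 32.33
ee_pos: [0.5298, 0.4024, 0.176]
eef_rot: [-2.056, -2.375, -0.002]
ft_force: [-0.2, 0.4, -0.8]
grip_width: 0.0649
gripper_force: 0.0
```

View pics/v9.png

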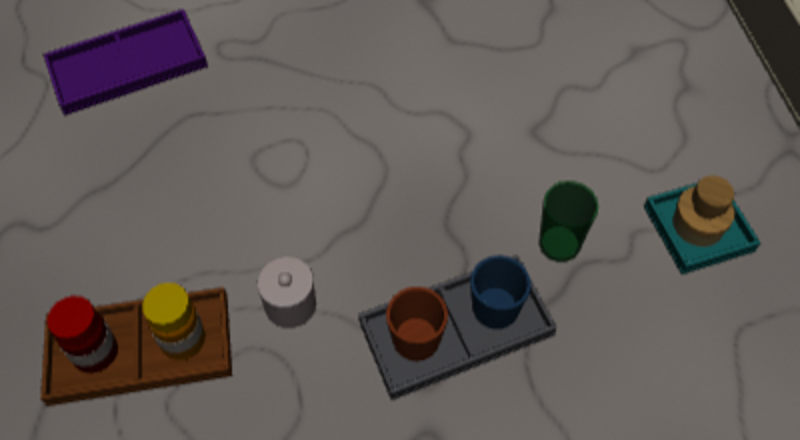

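All five items stand upright in their bays, and the tumbler (568,222) and salt cellar (286,290) haven't moved.

```bash
python3 -c "
from h import *
print(job.job_done())"
```

```text
the job is handed in; nothing more can be done
None
```

The job is handed in: both jars, both cups and the brush stand upright in their bays after about 32 s of robot time, and the tumbler and salt cellar were left where they stood.

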